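# Start two soak timers

### The job

Three lidded soaking tubs stand on the laundry counter, each with its own press-top timer standing just in front of it, on your side. With the fingertips, gently press the cap of the round tub's timer fully down so that it stays down, then do the same with the oblong tub's timer, and withdraw. Leave the square tub's timer unpressed, do not lift or shift any timer, and leave everything else where it is.

Things in the scene. Friction and masses are not known exactly. Their poses are not given: they have to be found in the camera images.
- tub_round: Heavy grey plastic round tub, 154 mm across the lid, white lid on, 94 mm high overall; origin: centre of its underside, z up, -x its side towards the robot. Its timer stands 140 to 210 mm from this origin towards the robot.
- tub_square: Heavy grey plastic square tub, lid 144 x 144 mm, white lid on, 94 mm high overall; origin: centre of its underside, z up, -x its side towards the robot. Its timer stands 140 to 210 mm from this origin towards the robot.
- tub_oblong: Heavy grey plastic oblong tub, lid 112 mm (its x) by 202 mm (its y, the long side), white lid on, 94 mm high overall; origin: centre of its underside, z up, -x its side towards the robot. Its timer stands 140 to 210 mm from this origin towards the robot.
- timer_round: Loose press-top timer of the round tub, standing before it on the robot's side: white plastic disc 64 mm across and 28 mm high with a round grey press cap, 40 mm across, on top; 44 mm high overall with the cap up, 0.16 kg. All three timers look the same. Origin: centre of the underside, z up.
- timer_square: Loose press-top timer of the square tub, standing before it on the robot's side: white plastic disc 64 mm across and 28 mm high with a round grey press cap, 40 mm across, on top; 44 mm high overall with the cap up, 0.16 kg. All three timers look the same. Origin: centre of the underside, z up.
- timer_oblong: Loose press-top timer of the oblong tub, standing before it on the robot's side: white plastic disc 64 mm across and 28 mm high with a round grey press cap, 40 mm across, on top; 44 mm high overall with the cap up, 0.16 kg. All three timers look the same. Origin: centre of the underside, z up.
- cap_round_top (a point): Centre of the flat top face of the cap of the round tub's timer, 44 mm above the table when up; it moves with the cap.
- cap_round (a joint): How far that cap is pressed down, m: 0 up, 0.008 fully down (a hard stop). About 3 N pushes it down, it has no spring and stays down where it is left. The timer runs when it is more than 5 mm down.
- cap_square_top (a point): Centre of the flat top face of the cap of the square tub's timer, 44 mm above the table when up; it moves with the cap.
- cap_square (a joint): How far that cap is pressed down, m: 0 up, 0.008 fully down (a hard stop). About 3 N pushes it down, it has no spring and stays down where it is left. The timer runs when it is more than 5 mm down.
- cap_oblong_top (a point): Centre of the flat top face of the cap of the oblong tub's timer, 44 mm above the table when up; it moves with the cap.
- cap_oblong (a joint): How far that cap is pressed down, m: 0 up, 0.008 fully down (a hard stop). About 3 N pushes it down, it has no spring and stays down where it is left. The timer runs when it is more than 5 mm down.
- peg: Wooden clothes peg lying on the table, 75 x 14 x 11 mm; origin: centre of its underside. To be left alone.
- soap: White soap bar lying on the table, 62 x 34 x 22 mm; origin: centre of its underside. To be left alone.
- scoop: Clear plastic measuring cup, 52 mm across, 42 mm high, standing on the lid of the square tub; origin: centre of its underside. To be left alone.
- brush: Wooden scrubbing brush, 110 x 35 x 26 mm, lying on the lid of the oblong tub; origin: centre of its underside. To be left alone.
- spray: Blue spray bottle, 72 mm across, 205 mm high, at the left of the table; origin: centre of its underside. To be left alone.
- detergent: Orange detergent bottle, 84 mm across, 210 mm high, at the right of the table; origin: centre of its underside. To be left alone.
- jar: Clear jar with a white lid, 80 mm across, 110 mm high, at the left, beyond the spray bottle; origin: centre of its underside. To be left alone.
Mind the look-alikes: they are no part of the job. Leave any orange, red or yellow look-alike of the timer_round alone.

How it is judged:
On the way, in this order (a step that is already met when the one before it is completed fails the run):
1. the round tub's timer is started (cap more than 5 mm down) while the other two are up (value of joint cap_round above 0.005 m and value of joint each of cap_oblong, cap_square below 0.0015 m), for 0.2 s.
2. the oblong tub's timer is started (cap more than 5 mm down) (value of joint cap_oblong above 0.005 m), for 0.2 s.
At the end, for the whole second after the job is handed in: The caps of the round and the oblong tub's timers are more than 5 mm down and that of the square tub's timer is less than 1.5 mm down; all timers stand upright (within 0.1 rad), still, and within 20 mm of where they began; everything else is within 20 mm of where it began (value of joint each of cap_round, cap_oblong above 0.005 m and value of joint cap_square below 0.0015 m and distance of each of timer_round, timer_square, timer_oblong, tub_round, tub_square, tub_oblong, peg, soap, scoop, brush, spray, detergent, jar from where it was at the start of the episode below 0.02 m and angle between each of timer_round, timer_square, timer_oblong's own z axis and vertical below 0.1 rad and linear speed of each of timer_round, timer_square, timer_oblong below 0.02 m/s); the robot touches nothing.
It fails at once if a timer is lifted (more than 8 mm), tipped (more than 0.25 rad) or shifted (more than 20 mm) (height (world z) of any of timer_round, timer_square, timer_oblong above 0.008 m or angle between any of timer_round, timer_square, timer_oblong's own z axis and vertical above 0.25 rad or distance of any of timer_round, timer_square, timer_oblong from where it was at the start of the episode above 0.02 m).
It fails at once if the square tub's timer is pressed (cap more than 1.5 mm down) (value of joint cap_square above 0.0015 m).
It fails at once if a timer is pressed harder than 30 N (contact force between any of the fingers, the arm and timer_round above 30 N or contact force between any of the fingers, the arm and timer_square above 30 N or contact force between any of the fingers, the arm and timer_oblong above 30 N).
It fails at once if a tub or another thing on the counter is shifted or lifted by more than 20 mm (distance of any of tub_round, tub_square, tub_oblong, peg, soap, scoop, brush, spray, detergent, jar from where it was at the start of the episode above 0.02 m).
It also fails if it takes over 46 s, if anything falls off the work surface, if the arm or the gripper's body presses on something with over 40 N, if the wrist force passes 120 N, or if a joint passes its speed limit or range.

### The arm

A 6-joint arm with a two-finger parallel gripper is mounted at the origin on the work surface. World frame = base frame: x ahead of the robot, y to its left, z up, the work surface at z = 0. Lengths are in m, angles in rad, forces in N, time in s.
With the tool pointing down it reaches from about 0.2 to 0.875 m from the base axis. Payload 3.4 kg.
Tool frame: the origin (TCP) lies at the very end of the fingers, on their centre line; the grasp point (between the pads) lies manip.hold_point_z behind it (manip.hold_point_z is the distance from the TCP to the grasp point, in m); z points along the fingers, y is the line along which they close (so a half turn about z gives the same grasp; the last joint's range is limited). The gripper opens to 94 mm and grips with 3 to 60 N. Pads are 16 mm wide; open, the fingers measure 119 mm over their backs; the gripper's body (75 mm by 177 mm) begins 78 mm behind the grasp point.
Start: joints at [-1.254, 0.276, 1.505, -0, 1.361, -0.121], TCP at [0.244, -0.521, 0.166] pointing down, gripper open.
Joint ranges: [-2.89, 2.89], [-0.75, 2.08], [0.22, 2.7], [-1.18, 4.32], [0.11, 2.71], [-2.7, 2.7]. Speed limits (rad/s): [2.57, 2.57, 3.14, 3.14, 3.14, 3.14].

### API

Orientations are given as a unit quaternion [x, y, z, w].
In Python, from plant import manip gives the robot as it stands.
- The arm moves only by the tool move_arm, never from a script. Its argument "moves" is a list of rows, each an object with "offset": the shift along the tool's x, y, z each as a share of 20 cm, from -1 to 1, a list of three; "yaw": the turn about the tool's z as a share of 45 degrees, from -1 to 1; "grip": the closure, from 0 (fully open) to 1 (shut). A call has 1 to 12 rows; each row is the pose to reach, as a shift and turn from the pose commanded when the call began, along the tool's axes at that moment; what a row does not reach only later rows make up. A row lasts 1/10 s, in which the tool goes at most 50 mm and 8.59 degrees, less where a joint would pass 70% of its speed; a pose out of reach is approached as far as the arm can. A call with a number of a shift or a turn outside -1 to 1 is refused whole. A call with a gripper value outside its range is refused whole. The fingers move at their own pace and stop on an object; the grip force is fixed at half the most. Time passes only in rows, so rows that repeat a pose let the fingers close. It gives the time, the measured TCP pose, the force, the opening and the grip force at its end, in the units of the state.
- manip.get_obs(): the state, without advancing time (a new reading comes with each control period).
- manip.read_camera(name): name is "scene" or "top" or "wrist"; returns a dict with "frame" (384x512x3 uint8, red, green, blue), "range_z" (384x512 float32, m along the optical axis (not along the pixel's ray), 0 where there is no reading), "fx", "fy", "cx", "cy" (pixels), "pose" (4x4, takes a point from camera to world coordinates). Camera axes: x right, y up, looking along -z (the intrinsics and any distortion apply to the point x, -y, -z); pixel columns grow to the right and rows downward; lengths in m; the calibration is good to about 2 mm. A picture is of the moment at which its call begins.
- manip.hand_in(): hands the job in; it is judged then, once.
The state is a dict: "time_s": time; "joint_positions": joint angles; "joint_velocities": joint speeds; "joint_torque": joint torques, N m; "eef_pos": TCP position; "eef_rot": TCP orientation; "force": force on the tool from outside, world axes, zero at the start; "torque": the same for the moment, N m; "opening": finger opening in m; "gripper_force": force on a finger pad.
Only numpy, scipy, OpenCV 4.12 (cv2) and the standard library are available. Lean on these libraries where they do the work, as an engineer would, in place of code of your own. Each camera call takes 0.05 s, during which the arm holds its last target. There are 200 camera calls.

## Working session

There is one attempt and no reset: what is moved stays moved. The work goes in short steps, Python scripts to look and compute and a tool call to move; the robot and the scene stay as the last step left them, time stands still between calls to the robot, and variables do not carry over. Pictures are saved under pics/ and viewed, at most 10 in all, crops included, and the job is handed in when it is done.

Besides the shell and the picture viewer there is one more tool, called after ">>>" as name(argument=value, ...), one argument or row to a line, values as JSON. move_arm: Moves the arm, as the interface text tells. Its arguments: {"type":"object","properties":{"moves":{"type":"array"}},"required":["moves"]}

```bash
mkdir -p pics; python3 - <<'E'
from plant import manip
import cv2,numpy as np
o=manip.get_obs();print(o['time_s'],o['eef_pos'],o['eef_rot'],o['force'],manip.hold_point_z)
for n in("top","scene"):
    c=manip.read_camera(n);cv2.imwrite(f'pics/{n}0.png',c['frame'][:,:,::-1]);np.savez(f'{n}.npz',**c)
    print(n,c['fx'],c['fy'],c['cx'],c['cy'],np.round(c['pose'],3),[k for k in c])
E
```

```text
0.0 [ 0.24357876 -0.5201514   0.16553038] [ 9.76131228e-01  2.17179694e-01 -9.06827024e-05 -8.93661522e-04] [-0.44198875  0.93831204  0.63874518] 0.0188
top 434.62086119595193 434.62086119595193 255.50484251621066 186.5134248058434 [[-0.013  0.987 -0.157  0.356]
 [-1.    -0.015 -0.01   0.003]
 [-0.013  0.157  0.987  1.363]
 [ 0.     0.     0.     1.   ]] ['frame', 'range_z', 'fx', 'fy', 'cx', 'cy', 'pose']
scene 407.6148371468644 407.6148371468644 251.13324416744638 186.7626920981407 [[-0.488 -0.688  0.538  1.351]
 [ 0.873 -0.374  0.314  0.454]
 [-0.015  0.622  0.782  1.228]
 [ 0.     0.     0.     1.   ]] ['frame', 'range_z', 'fx', 'fy', 'cx', 'cy', 'pose']
```

View pics/top0.png

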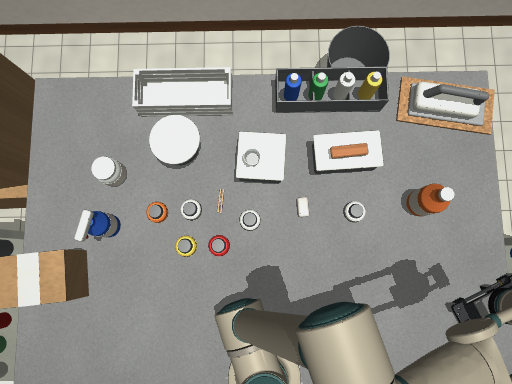

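View pics/scene0.png

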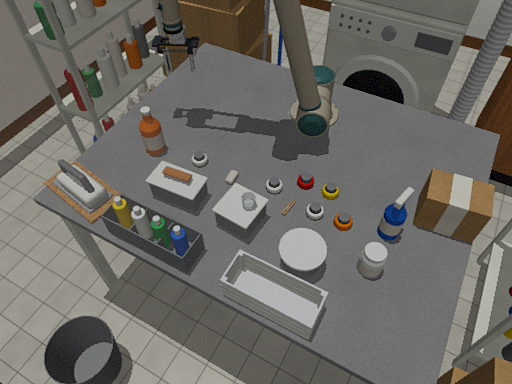

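The top view shows the round tub at (175,140), the square one at (261,157) and the oblong one at (348,151). The white timers are at (191,209), (250,220) and (355,211). The orange (157,212), yellow (186,246) and red (219,245) ones are look-alikes. The white timer in front of each tub should be its own, so I'll measure positions and confirm in a crop.

```bash
cat >h.py <<'E'
import numpy as np,cv2
def ray(c,u,v,z):
    P=c['pose'];d=P[:3,:3]@np.array([(u-c['cx'])/c['fx'],-(v-c['cy'])/c['fy'],-1.]);o=P[:3,3]
    return o+d*(z-o[2])/d[2]
def pix(c,p):
    P=c['pose'];q=P[:3,:3].T@(np.array(p)-P[:3,3]);return c['cx']-c['fx']*q[0]/q[2],c['cy']+c['fy']*q[1]/q[2]
def cloud(c):
    v,u=np.mgrid[:384,:512];r=c['range_z'];q=np.stack([(u-c['cx'])/c['fx']*r,-(v-c['cy'])/c['fy']*r,-r],-1)
    return q@c['pose'][:3,:3].T+c['pose'][:3,3]
E
python3 - <<'E'
from h import *
top=dict(np.load('top.npz'));sc=dict(np.load('scene.npz'))
def blobs(c,name):
    X=cloud(c);hsv=cv2.cvtColor(c['frame'],cv2.COLOR_RGB2HSV)
    m=((hsv[...,1]<40)&(hsv[...,2]>165)&(X[...,2]>0.005)&(X[...,2]<.13)&(X[...,0]>.2)&(X[...,0]<.9)&(abs(X[...,1])<.55)).astype(np.uint8)
    cs,_=cv2.findContours(m,cv2.RETR_EXTERNAL,cv2.CHAIN_APPROX_NONE)
    for k in cs:
        if cv2.contourArea(k)<60:continue
        (u,v),(a,b),_=cv2.fitEllipse(k);mm=np.zeros_like(m);cv2.drawContours(mm,[k],-1,1,-1)
        z=X[...,2][mm>0];
        zz=.028 if np.median(z)<.06 else .094
        print(name,round(u),round(v),'size',round(a,1),round(b,1),'zmed',np.median(z).round(3),'zmax',np.percentile(z,95).round(3),'ray',ray(c,u,v,zz).round(4))
blobs(top,'top');blobs(sc,'scene')
a=cv2.resize(top['frame'][110:265,130:390],None,fx=3,fy=3,interpolation=cv2.INTER_CUBIC)
cv2.imwrite('pics/crop.png',a[:,:,::-1])
E
```

```text
top 249 219 size 19.1 19.3 zmed 0.029 zmax 0.046 ray [0.4668 0.0367 0.028 ]
top 355 211 size 18.9 19.6 zmed 0.03 zmax 0.047 ray [ 0.489  -0.2883  0.028 ]
top 190 209 size 18.7 19.1 zmed 0.03 zmax 0.048 ray [0.5021 0.2201 0.028 ]
top 303 207 size 10.3 22.0 zmed 0.022 zmax 0.026 ray [ 0.5042 -0.1285  0.028 ]
top 105 169 size 24.5 26.8 zmed 0.109 zmax 0.114 ray [0.6187 0.4661 0.094 ]
top 261 156 size 53.6 55.0 zmed 0.094 zmax 0.117 ray [ 0.652  -0.0009  0.094 ]
top 348 150 size 40.1 81.8 zmed 0.095 zmax 0.121 ray [ 0.6647 -0.2608  0.094 ]
top 174 139 size 47.9 50.0 zmed 0.094 zmax 0.098 ray [0.7074 0.2601 0.094 ]
top 427 96 size 22.5 28.2 zmed 0.071 zmax 0.076 ray [ 0.8299 -0.5101  0.094 ]
top 182 94 size 30.7 101.5 zmed 0.008 zmax 0.102 ray [0.8759 0.2497 0.028 ]
scene 279 286 size 37.2 103.2 zmed 0.006 zmax 0.1 ray [0.8335 0.2447 0.028 ]
scene 376 251 size 17.4 22.1 zmed 0.109 zmax 0.112 ray [0.6106 0.4689 0.094 ]
scene 303 248 size 40.5 47.0 zmed 0.093 zmax 0.097 ray [0.7118 0.2636 0.094 ]
scene 239 205 size 36.9 45.0 zmed 0.093 zmax 0.097 ray [0.6612 0.0021 0.094 ]
scene 89 190 size 14.4 22.9 zmed 0.07 zmax 0.075 ray [ 0.8586 -0.5007  0.094 ]
scene 177 179 size 27.5 61.3 zmed 0.094 zmax 0.12 ray [ 0.6708 -0.2549  0.094 ]
```

View pics/crop.png

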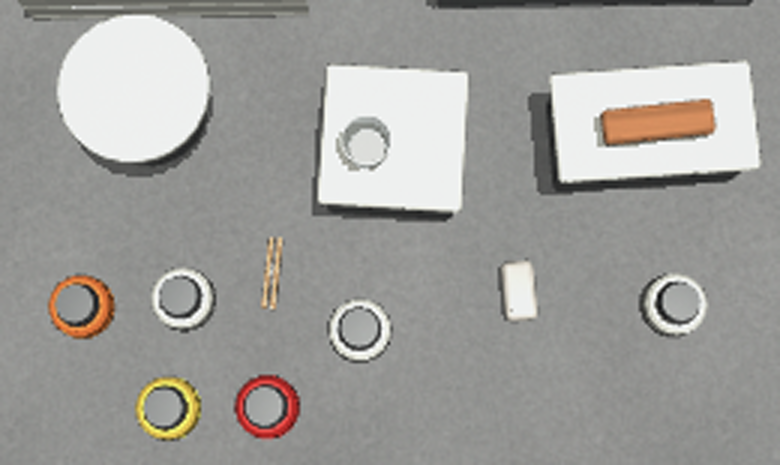

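The crop confirms that only the three white timers count. Each stands in front of its tub, 178–210 mm away, which fits the given range. Next I'll refine the cap centres and work out the moves in tool axes.

```bash
cat >>h.py <<'E'
from scipy.spatial.transform import Rotation as Ro
def shift(o,p):
    R=Ro.from_quat(o['eef_rot']).as_matrix();return (R.T@(np.array(p)-o['eef_pos']))/.2
E
python3 - <<'E'
from h import *
from plant import manip
for n in('top','scene'):
    c=dict(np.load(n+'.npz'));X=cloud(c)
    for nm,p in dict(round=(.502,.220),sq=(.467,.037),obl=(.489,-.288)).items():
        near=np.hypot(X[...,0]-p[0],X[...,1]-p[1])<.04
        m=(near&(X[...,2]>.038)&(X[...,2]<.055)).astype(np.uint8)
        M=cv2.moments(m,True);u,v=M['m10']/M['m00'],M['m01']/M['m00']
        print(n,nm,M['m00'],'z',np.median(X[...,2][m>0]).round(4),'px',round(u,1),round(v,1),ray(c,u,v,.044).round(4))
o=manip.get_obs();print(Ro.from_quat(o['eef_rot']).as_matrix().round(3))
for p in((.500,.22,.165),(.489,-.288,.165)):print(shift(o,p).round(3))
E
```

```text
top round 127.0 z 0.0443 px 189.1 208.2 [0.5023 0.2204 0.044 ]
top sq 132.0 z 0.0439 px 249.3 218.9 [0.4672 0.0368 0.044 ]
top obl 131.0 z 0.044 px 356.2 210.2 [ 0.4891 -0.2883  0.044 ]
scene round 79.0 z 0.0428 px 315.8 206.0 [0.5043 0.2244 0.044 ]
scene sq 70.0 z 0.0426 px 274.3 180.4 [0.4695 0.0405 0.044 ]
scene obl 62.0 z 0.0427 px 198.8 154.1 [ 0.4921 -0.2848  0.044 ]
[[ 0.906  0.424 -0.001]
 [ 0.424 -0.906  0.002]
 [ 0.    -0.002 -1.   ]]
[ 2.73  -2.809  0.008]
[ 1.604 -0.532  0.004]
```

>>> move_arm(
  moves=[
    {"offset": [0.2,-0.2,0],"yaw": 0,"grip": 1},
    {"offset": [0.4,-0.4,0],"yaw": 0,"grip": 1},
    {"offset": [0.6,-0.6,0],"yaw": 0,"grip": 1},
    {"offset": [0.8,-0.8,0],"yaw": 0,"grip": 1},
    {"offset": [0.91,-0.94,0],"yaw": 0,"grip": 1},
    {"offset": [0.91,-0.94,0],"yaw": 0,"grip": 1},
  ],
)

```text
time_s: 0.7
eef_pos: [0.3287, -0.2682, 0.1661]
eef_rot: [0.976, 0.219, 0.0, -0.002]
force: [0.2, -0.4, -0.0]
opening: 0.0493
gripper_force: 0.0
```

>>> move_arm(
  moves=[
    {"offset": [0.2,-0.2,0],"yaw": 0,"grip": 1},
    {"offset": [0.4,-0.4,0],"yaw": 0,"grip": 1},
    {"offset": [0.6,-0.6,0],"yaw": 0,"grip": 1},
    {"offset": [0.8,-0.8,0],"yaw": 0,"grip": 1},
    {"offset": [0.91,-0.94,0],"yaw": 0,"grip": 1},
    {"offset": [0.91,-0.94,0],"yaw": 0,"grip": 1},
  ],
)

```text
time_s: 1.3
eef_pos: [0.4148, -0.0221, 0.1662]
eef_rot: [0.976, 0.22, 0.0, -0.001]
force: [-0.0, -0.6, 0.6]
opening: 0.0021
gripper_force: 0.0
```

>>> move_arm(
  moves=[
    {"offset": [0.2,-0.2,0],"yaw": 0,"grip": 1},
    {"offset": [0.4,-0.4,0],"yaw": 0,"grip": 1},
    {"offset": [0.6,-0.6,0],"yaw": 0,"grip": 1},
    {"offset": [0.8,-0.8,0],"yaw": 0,"grip": 1},
    {"offset": [0.91,-0.93,0],"yaw": 0,"grip": 1},
    {"offset": [0.91,-0.93,0],"yaw": 0,"grip": 1},
    {"offset": [0.91,-0.93,0],"yaw": 0,"grip": 1},
  ],
)

```text
time_s: 2.0
eef_pos: [0.5006, 0.2198, 0.1655]
eef_rot: [0.976, 0.218, -0.001, 0.001]
force: [-0.8, -0.4, 0.2]
opening: 0.0007
gripper_force: 0.0
```

```bash
python3 - <<'E'
from h import *
from plant import manip
o=manip.get_obs();print(o['time_s'],o['eef_pos'],o['eef_rot'],o['force'],o['opening'],shift(o,(.503,.2215,.056)))
c=manip.read_camera('wrist');cv2.imwrite('pics/w1.png',c['frame'][:,:,::-1])
print(ray(c,256,192,.044),pix(c,(.503,.2215,.044)))
E
```

```text
2.0 [0.50064962 0.21981576 0.1654694 ] [ 9.75920307e-01  2.18125757e-01 -6.27158377e-04  5.61162871e-04] [-0.76583691 -0.42240392  0.20629992] 0.0007425860034076884 [ 0.01502291 -0.00306627  0.54732319]
[0.48067845 0.21578039 0.044     ] (np.float64(260.21431945248696), np.float64(170.3446821965738))
```

View pics/w1.png

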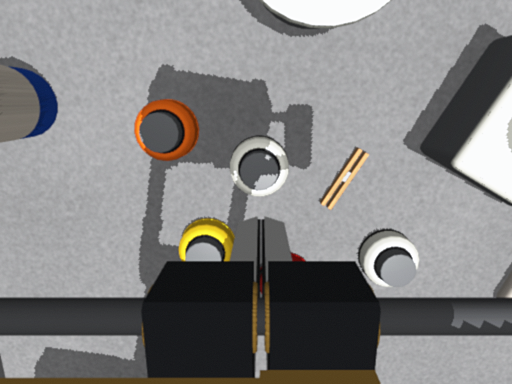

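The wrist view shows the white timer directly ahead of the fingertips, with its cap at about (261,168). My prediction was (260,170), so they agree. Now I'll descend.

>>> move_arm(
  moves=[
    {"offset": [0.015,0,0.15],"yaw": 0,"grip": 1},
    {"offset": [0.015,0,0.3],"yaw": 0,"grip": 1},
    {"offset": [0.015,0,0.42],"yaw": 0,"grip": 1},
    {"offset": [0.015,0,0.5],"yaw": 0,"grip": 1},
    {"offset": [0.015,0,0.55],"yaw": 0,"grip": 1},
    {"offset": [0.015,0,0.55],"yaw": 0,"grip": 1},
    {"offset": [0.015,0,0.55],"yaw": 0,"grip": 1},
  ],
)

```text
time_s: 2.75
eef_pos: [0.5033, 0.22, 0.0571]
eef_rot: [0.976, 0.217, 0.0, 0.0]
force: [0.4, 0.1, -0.3]
opening: 0.0005
gripper_force: 0.0
```

>>> move_arm(
  moves=[
    {"offset": [0,0,0.02],"yaw": 0,"grip": 1},
    {"offset": [0,0,0.03],"yaw": 0,"grip": 1},
    {"offset": [0,0,0.04],"yaw": 0,"grip": 1},
    {"offset": [0,0,0.05],"yaw": 0,"grip": 1},
    {"offset": [0,0,0.055],"yaw": 0,"grip": 1},
    {"offset": [0,0,0.06],"yaw": 0,"grip": 1},
    {"offset": [0,0,0.065],"yaw": 0,"grip": 1},
    {"offset": [0,0,0.07],"yaw": 0,"grip": 1},
    {"offset": [0,0,0.07],"yaw": 0,"grip": 1},
  ],
)

```text
time_s: 3.65
eef_pos: [0.5026, 0.2209, 0.0422]
eef_rot: [0.976, 0.217, -0.0, 0.0]
force: [1.0, 0.5, 0.2]
opening: 0.0001
gripper_force: 0.0
```

>>> move_arm(
  moves=[
    {"offset": [0,0,0.005],"yaw": 0,"grip": 1},
    {"offset": [0,0,0.01],"yaw": 0,"grip": 1},
    {"offset": [0,0,0.015],"yaw": 0,"grip": 1},
    {"offset": [0,0,0.015],"yaw": 0,"grip": 1},
  ],
)

```text
time_s: 4.05
eef_pos: [0.5026, 0.2209, 0.0392]
eef_rot: [0.976, 0.217, -0.0, 0.0]
force: [-0.9, -0.3, 0.2]
opening: 0.0002
gripper_force: 0.0
```

>>> move_arm(
  moves=[
    {"offset": [0,0,0.005],"yaw": 0,"grip": 1},
    {"offset": [0,0,0.005],"yaw": 0,"grip": 1},
    {"offset": [0,0,0.005],"yaw": 0,"grip": 1},
  ],
)

```text
time_s: 4.35
eef_pos: [0.5027, 0.2209, 0.0383]
eef_rot: [0.976, 0.217, -0.0, 0.0]
force: [0.6, 0.5, -0.2]
opening: 0.0009
gripper_force: 0.0
```

>>> move_arm(
  moves=[
    {"offset": [0,0,0.005],"yaw": 0,"grip": 1},
  ],
)

```text
time_s: 4.45
eef_pos: [0.5029, 0.221, 0.0374]
eef_rot: [0.976, 0.217, 0.0, 0.0]
force: [-0.2, -1.1, -0.0]
opening: 0.0003
gripper_force: 0.0
```

>>> move_arm(
  moves=[
    {"offset": [0,0,0.005],"yaw": 0,"grip": 1},
  ],
)

```text
time_s: 4.55
eef_pos: [0.5028, 0.2209, 0.0363]
eef_rot: [0.976, 0.217, 0.0, 0.0]
force: [-0.2, -0.4, -0.3]
opening: 0.0006
gripper_force: 0.0
```

```bash
python3 - <<'E'
from h import *
from plant import manip
o=manip.get_obs();print(o['time_s'],o['eef_pos'],o['force'])
c=manip.read_camera('wrist');cv2.imwrite('pics/w2.png',c['frame'][:,:,::-1])
print(pix(c,o['eef_pos']))
E
```

```text
4.55 [0.50277745 0.22092432 0.03630253] [-0.19475001 -0.41724587 -0.28928904]
(np.float64(261.06993007218944), np.float64(211.00796379653679))
```

View pics/w2.png

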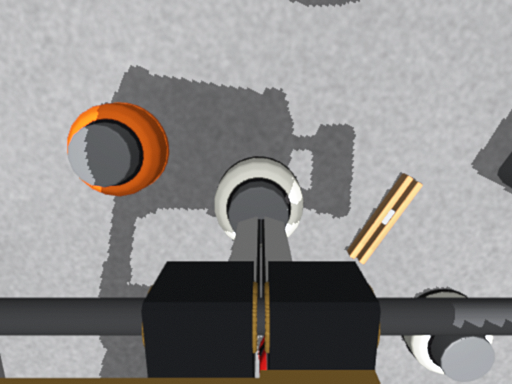

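The fingertips are on the white timer's cap at around (260,212), but the force reads zero. I'll check the cap's height by depth.

```bash
python3 - <<'E'
from h import *
from plant import manip
c=manip.read_camera('wrist');X=cloud(c)
for v in range(165,226,5):print(v,[(X[v,u]*1000).round(0).tolist() for u in(245,258,261,270)])
print('orange cap',X[155,100])
E
```

```text
165 [[524.0, 243.0, 23.0], [528.0, 235.0, 25.0], [529.0, 233.0, 25.0], [531.0, 228.0, 23.0]]
170 [[522.0, 242.0, 26.0], [525.0, 234.0, 27.0], [526.0, 232.0, 28.0], [529.0, 227.0, 27.0]]
175 [[519.0, 240.0, 28.0], [523.0, 233.0, 30.0], [523.0, 231.0, 29.0], [526.0, 225.0, 27.0]]
180 [[516.0, 239.0, 29.0], [519.0, 231.0, 29.0], [521.0, 229.0, 31.0], [523.0, 224.0, 29.0]]
185 [[514.0, 238.0, 33.0], [519.0, 231.0, 41.0], [520.0, 229.0, 42.0], [521.0, 223.0, 35.0]]
190 [[513.0, 237.0, 44.0], [517.0, 230.0, 44.0], [518.0, 228.0, 44.0], [520.0, 223.0, 45.0]]
195 [[510.0, 236.0, 45.0], [514.0, 228.0, 44.0], [515.0, 227.0, 44.0], [517.0, 221.0, 43.0]]
200 [[507.0, 234.0, 44.0], [511.0, 227.0, 45.0], [512.0, 225.0, 44.0], [514.0, 220.0, 44.0]]
205 [[505.0, 233.0, 45.0], [508.0, 226.0, 45.0], [509.0, 224.0, 45.0], [511.0, 219.0, 46.0]]
210 [[501.0, 232.0, 44.0], [505.0, 224.0, 45.0], [506.0, 222.0, 44.0], [508.0, 217.0, 44.0]]
215 [[498.0, 230.0, 44.0], [502.0, 223.0, 45.0], [503.0, 221.0, 45.0], [505.0, 216.0, 44.0]]
220 [[508.0, 233.0, 81.0], [510.0, 226.0, 79.0], [510.0, 225.0, 77.0], [514.0, 221.0, 81.0]]
225 [[508.0, 233.0, 89.0], [509.0, 226.0, 85.0], [510.0, 225.0, 85.0], [514.0, 221.0, 89.0]]
orange cap [0.49589424 0.32740547 0.04456146]
```

The cap is still at 44 mm, and I can see it where the TCP should be. The fingertips therefore end well above the reported TCP. I'll measure the gap from two views.

```bash
python3 - <<'E'
from h import *
from plant import manip
o=manip.get_obs();e=o['eef_pos'];print(e,o['joint_positions'],o['opening'])
for n in('wrist','scene','top'):
    c=manip.read_camera(n);X=cloud(c)
    m=(np.hypot(X[...,0]-e[0],X[...,1]-e[1])<.022)&(X[...,2]>.03)&(X[...,2]<.2)
    print(n,m.sum(),np.histogram(X[...,2][m],bins=np.arange(.03,.2,.005)))
    if n=='scene':
        u,v=map(int,pix(c,e));f=c['frame'][v-60:v+40,u-60:u+60]
        cv2.imwrite('pics/s2.png',cv2.resize(f,None,fx=6,fy=6,interpolation=cv2.INTER_CUBIC)[:,:,::-1])
    if n=='wrist':
        for v in range(213,224):print(v,(X[v,[250,256,266,272]]*1000).round(0).tolist())
E
```

```text
[0.50258255 0.22085672 0.03615304] [ 2.87376313e-01  3.42415424e-01  1.75646528e+00 -1.37398392e-04
  1.04308440e+00  1.42040520e+00] 0.00017680484334415457
wrist 6493 (array([ 130,   86, 1458,  326,    0,    0,    0,    0,    0,   55,  113,
        160,  167,  201,  206,  238,  304,  265,  304,  291,   90,   77,
         83,   57,    0,    0,   25,    1,    0,   41,    1,   42,   35]), array([0.03 , 0.035, 0.04 , 0.045, 0.05 , 0.055, 0.06 , 0.065, 0.07 ,
       0.075, 0.08 , 0.085, 0.09 , 0.095, 0.1  , 0.105, 0.11 , 0.115,
       0.12 , 0.125, 0.13 , 0.135, 0.14 , 0.145, 0.15 , 0.155, 0.16 ,
       0.165, 0.17 , 0.175, 0.18 , 0.185, 0.19 , 0.195]))
213 [[501.0, 228.0, 45.0], [502.0, 224.0, 44.0], [506.0, 219.0, 46.0], [507.0, 215.0, 44.0]]
214 [[500.0, 228.0, 44.0], [502.0, 224.0, 44.0], [505.0, 218.0, 44.0], [506.0, 215.0, 44.0]]
215 [[500.0, 227.0, 45.0], [501.0, 224.0, 45.0], [504.0, 218.0, 44.0], [506.0, 215.0, 45.0]]
216 [[499.0, 227.0, 45.0], [511.0, 228.0, 76.0], [504.0, 218.0, 45.0], [505.0, 214.0, 45.0]]
217 [[499.0, 227.0, 45.0], [511.0, 228.0, 77.0], [513.0, 223.0, 78.0],
[... 732 characters left out ...]
0,  3]), array([0.03 , 0.035, 0.04 , 0.045, 0.05 , 0.055, 0.06 , 0.065, 0.07 ,
       0.075, 0.08 , 0.085, 0.09 , 0.095, 0.1  , 0.105, 0.11 , 0.115,
       0.12 , 0.125, 0.13 , 0.135, 0.14 , 0.145, 0.15 , 0.155, 0.16 ,
       0.165, 0.17 , 0.175, 0.18 , 0.185, 0.19 , 0.195]))
top 31 (array([ 5,  3, 16,  7,  0,  0,  0,  0,  0,  0,  0,  0,  0,  0,  0,  0,  0,
        0,  0,  0,  0,  0,  0,  0,  0,  0,  0,  0,  0,  0,  0,  0,  0]), array([0.03 , 0.035, 0.04 , 0.045, 0.05 , 0.055, 0.06 , 0.065, 0.07 ,
       0.075, 0.08 , 0.085, 0.09 , 0.095, 0.1  , 0.105, 0.11 , 0.115,
       0.12 , 0.125, 0.13 , 0.135, 0.14 , 0.145, 0.15 , 0.155, 0.16 ,
       0.165, 0.17 , 0.175, 0.18 , 0.185, 0.19 , 0.195]))
```

View pics/s2.png

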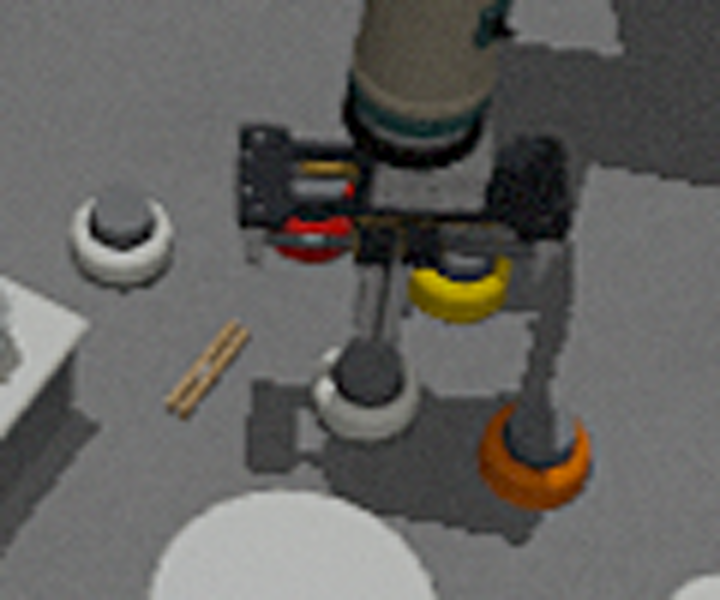

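Both views put the finger ends at z≈0.076, about 40 mm above the reported TCP, while the sideways position is right. So contact needs about 32 mm more descent and full press about 40 mm. I'll go on carefully.

>>> move_arm(
  moves=[
    {"offset": [0,0,0.04],"yaw": 0,"grip": 1},
    {"offset": [0,0,0.08],"yaw": 0,"grip": 1},
    {"offset": [0,0,0.11],"yaw": 0,"grip": 1},
    {"offset": [0,0,0.13],"yaw": 0,"grip": 1},
    {"offset": [0,0,0.135],"yaw": 0,"grip": 1},
    {"offset": [0,0,0.14],"yaw": 0,"grip": 1},
    {"offset": [0,0,0.145],"yaw": 0,"grip": 1},
    {"offset": [0,0,0.15],"yaw": 0,"grip": 1},
  ],
)

```text
time_s: 5.6
eef_pos: [0.503, 0.221, 0.0065]
eef_rot: [0.976, 0.217, 0.0, 0.0]
force: [0.1, -0.3, -0.3]
opening: 0.0004
gripper_force: 0.0
```

>>> move_arm(
  moves=[
    {"offset": [0,0,0.005],"yaw": 0,"grip": 1},
    {"offset": [0,0,0.01],"yaw": 0,"grip": 1},
    {"offset": [0,0,0.015],"yaw": 0,"grip": 1},
    {"offset": [0,0,0.02],"yaw": 0,"grip": 1},
  ],
)

```text
time_s: 6.0
eef_pos: [0.5029, 0.221, 0.0026]
eef_rot: [0.976, 0.217, 0.0, 0.0]
force: [-1.3, 0.2, 3.7]
opening: 0.0007
gripper_force: 1.5
```

>>> move_arm(
  moves=[
    {"offset": [0,0,0.005],"yaw": 0,"grip": 1},
    {"offset": [0,0,0.01],"yaw": 0,"grip": 1},
  ],
)

```text
time_s: 6.2
eef_pos: [0.5029, 0.221, 0.0004]
eef_rot: [0.976, 0.217, 0.0, 0.0]
force: [-0.9, 0.1, 3.4]
opening: 0.0005
gripper_force: 1.5
```

>>> move_arm(
  moves=[
    {"offset": [0,0,0.005],"yaw": 0,"grip": 1},
    {"offset": [0,0,0.01],"yaw": 0,"grip": 1},
  ],
)

```text
time_s: 6.4
eef_pos: [0.5029, 0.221, -0.0017]
eef_rot: [0.976, 0.217, 0.0, 0.0]
force: [-0.9, 0.3, 3.2]
opening: 0.0001
gripper_force: 1.5
```

>>> move_arm(
  moves=[
    {"offset": [0,0,0.005],"yaw": 0,"grip": 1},
  ],
)

```text
time_s: 6.5
eef_pos: [0.5029, 0.2209, -0.0027]
eef_rot: [0.976, 0.217, 0.0, 0.0]
force: [-0.4, 0.6, 2.4]
opening: 0.0008
gripper_force: 1.5
```

```bash
cat >cap.py <<'E'
from h import *
from plant import manip
o=manip.get_obs();e=o['eef_pos'];print(o['time_s'],e,o['force'])
c=manip.read_camera('wrist');X=cloud(c)
m=(np.hypot(X[...,0]-e[0],X[...,1]-e[1])<.019)&(X[...,2]>.02)&(X[...,2]<.05)
print(np.histogram(X[...,2][m],bins=np.arange(.02,.05,.002)))
E
python3 cap.py
```

```text
6.5 [ 0.5028925   0.22092831 -0.00272529] [-0.38501354  0.612171    2.36752489]
(array([  0,   0,   0,   0, 102,  29,  35, 276, 864,  26,  31,  45,  54,
        63]), array([0.02 , 0.022, 0.024, 0.026, 0.028, 0.03 , 0.032, 0.034, 0.036,
       0.038, 0.04 , 0.042, 0.044, 0.046, 0.048]))
```

>>> move_arm(
  moves=[
    {"offset": [0,0,0.004],"yaw": 0,"grip": 1},
  ],
)

```text
time_s: 6.65
eef_pos: [0.503, 0.221, -0.0029]
eef_rot: [0.976, 0.217, 0.0, 0.0]
force: [-1.4, -0.7, 11.5]
opening: 0.0006
gripper_force: 5.7
```

>>> move_arm(
  moves=[
    {"offset": [0,0,0.003],"yaw": 0,"grip": 1},
    {"offset": [0,0,0.003],"yaw": 0,"grip": 1},
  ],
)

```text
time_s: 6.85
eef_pos: [0.503, 0.221, -0.0029]
eef_rot: [0.976, 0.217, 0.0, 0.0]
force: [-2.2, -0.5, 10.6]
opening: 0.0003
gripper_force: 5.1
```

The cap is on its hard stop at 11 N. Next I'll rise and go to the oblong tub's timer.

>>> move_arm(
  moves=[
    {"offset": [0,0,-0.05],"yaw": 0,"grip": 1},
    {"offset": [0,0,-0.2],"yaw": 0,"grip": 1},
    {"offset": [0,0,-0.4],"yaw": 0,"grip": 1},
    {"offset": [0,0,-0.6],"yaw": 0,"grip": 1},
    {"offset": [0,0,-0.7],"yaw": 0,"grip": 1},
    {"offset": [0,0,-0.7],"yaw": 0,"grip": 1},
  ],
)

```text
time_s: 7.45
eef_pos: [0.5051, 0.2217, 0.1392]
eef_rot: [0.976, 0.217, 0.003, -0.0]
force: [0.1, 0.3, 0.3]
opening: 0.0004
gripper_force: 0.0
```

```bash
python3 cap.py; python3 - <<'E'
from h import *
from plant import manip
print(shift(manip.get_obs(),(.490,-.287,.135)))
c=manip.read_camera('wrist');X=cloud(c)
m=(np.hypot(X[...,0]-.503,X[...,1]-.2215)<.015)&(X[...,2]<.06);print(np.median(X[...,2][m]))
E
```

```text
7.45 [0.50507219 0.22165823 0.13919103] [0.11038861 0.32211499 0.28793671]
(array([  0,   0,   0,  11,  84,  34,   9, 318, 749,  19,   0,   0,   0,
         0]), array([0.02 , 0.022, 0.024, 0.026, 0.028, 0.03 , 0.032, 0.034, 0.036,
       0.038, 0.04 , 0.042, 0.044, 0.046, 0.048]))
[-1.13793073  2.272656    0.00750909]
0.03651015963996668
```

The round cap stays down at 36.5 mm. Now the move to the oblong timer, in three stages.

>>> move_arm(
  moves=[
    {"offset": [-0.1,0.2,0],"yaw": 0,"grip": 1},
    {"offset": [-0.2,0.4,0],"yaw": 0,"grip": 1},
    {"offset": [-0.3,0.6,0],"yaw": 0,"grip": 1},
    {"offset": [-0.38,0.76,0],"yaw": 0,"grip": 1},
    {"offset": [-0.38,0.76,0],"yaw": 0,"grip": 1},
  ],
)

```text
time_s: 8.05
eef_pos: [0.4965, 0.0473, 0.1336]
eef_rot: [0.977, 0.215, -0.003, 0.0]
force: [0.7, -0.4, -0.3]
opening: 0.0005
gripper_force: 0.0
```

>>> move_arm(
  moves=[
    {"offset": [-0.1,0.2,0],"yaw": 0,"grip": 1},
    {"offset": [-0.2,0.4,0],"yaw": 0,"grip": 1},
    {"offset": [-0.3,0.6,0],"yaw": 0,"grip": 1},
    {"offset": [-0.38,0.76,0],"yaw": 0,"grip": 1},
    {"offset": [-0.38,0.76,0],"yaw": 0,"grip": 1},
  ],
)

```text
time_s: 8.55
eef_pos: [0.4934, -0.1217, 0.1341]
eef_rot: [0.977, 0.215, -0.001, -0.0]
force: [0.4, 1.3, 0.3]
opening: 0.0005
gripper_force: 0.0
```

>>> move_arm(
  moves=[
    {"offset": [-0.1,0.2,0],"yaw": 0,"grip": 1},
    {"offset": [-0.2,0.4,0],"yaw": 0,"grip": 1},
    {"offset": [-0.3,0.6,0],"yaw": 0,"grip": 1},
    {"offset": [-0.38,0.75,0],"yaw": 0,"grip": 1},
    {"offset": [-0.38,0.75,0],"yaw": 0,"grip": 1},
    {"offset": [-0.38,0.75,0],"yaw": 0,"grip": 1},
  ],
)

```text
time_s: 9.15
eef_pos: [0.4884, -0.2851, 0.1343]
eef_rot: [0.976, 0.217, -0.001, -0.002]
force: [0.3, 0.3, 0.1]
opening: 0.0004
gripper_force: 0.0
```

```bash
python3 - <<'E'
from h import *
from plant import manip
o=manip.get_obs();c=manip.read_camera('wrist');X=cloud(c)
m=((np.hypot(X[...,0]-.49,X[...,1]+.287)<.035)&(X[...,2]>.038)&(X[...,2]<.055)).astype(np.uint8)
M=cv2.moments(m,True);p=ray(c,M['m10']/M['m00'],M['m01']/M['m00'],.044)
print(o['time_s'],o['eef_pos'],M['m00'],np.median(X[...,2][m>0]),p,shift(o,(.490,-.287,.01)),'cam',c['pose'][:3,3])
print(pix(c,(.49,-.287,.044)));cv2.imwrite('pics/w3.png',c['frame'][:,:,::-1])
E
```

```text
9.15 [ 0.48840777 -0.28505536  0.13433804] 1404.0 0.04441564122084385 [ 0.48899216 -0.28776715  0.044     ] [0.00342297 0.01466919 0.62163474] cam [ 0.55404146 -0.25487771  0.3530612 ]
(np.float64(263.913822443511), np.float64(179.59212435286085))
```

View pics/w3.png

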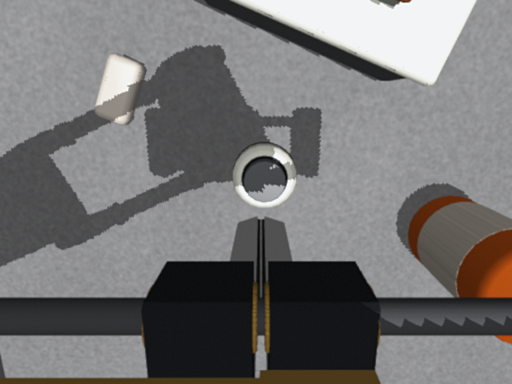

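The wrist view shows the oblong timer's cap at (265,180), right ahead of the fingertips. The detergent bottle is to the right, so I'll check its clearance to the 177 mm body before descending.

```bash
python3 - <<'E'
from h import *
from plant import manip
o=manip.get_obs();R=Ro.from_quat(o['eef_rot']).as_matrix()
X=cloud(dict(np.load('top.npz')))
P=X[(X[...,2]>.07)&(X[...,2]<.25)&(X[...,0]>.3)&(X[...,0]<.75)&(X[...,1]<-.15)&(X[...,1]>-.65)]
L=(P-np.array([.490,-.287,0]))@R
for lo,hi in((.07,.13),(.13,.25)):
    s=L[(P[:,2]>lo)&(P[:,2]<hi)];d=np.hypot(np.maximum(abs(s[:,0])-.0375,0),np.maximum(abs(s[:,1])-.0885,0))
    i=d.argsort()[:3];print(lo,d[i],s[i])
Q=P[(P[:,1]<-.38)];print(Q.min(0),Q.max(0))
E
```

```text
0.07 [0.05329074 0.053532   0.05363472] [[ 0.08303538  0.11618451 -0.09367196]
 [ 0.0870413   0.1087814  -0.09196136]
 [ 0.08581065  0.11179731 -0.09094037]]
0.13 [0.07089474 0.07099668 0.07215108] [[-0.05829883  0.15627516 -0.13204178]
 [-0.05573214  0.15711572 -0.13347917]
 [-0.0593402   0.15726616 -0.13599833]]
[ 0.47134115 -0.53318674  0.07004617] [ 0.5531381  -0.45203425  0.21611686]
```

There is at least 53 mm of clearance, so I'll descend.

>>> move_arm(
  moves=[
    {"offset": [0,0.015,0.15],"yaw": 0,"grip": 1},
    {"offset": [0,0.015,0.3],"yaw": 0,"grip": 1},
    {"offset": [0,0.015,0.43],"yaw": 0,"grip": 1},
    {"offset": [0,0.015,0.53],"yaw": 0,"grip": 1},
    {"offset": [0,0.015,0.58],"yaw": 0,"grip": 1},
    {"offset": [0,0.015,0.61],"yaw": 0,"grip": 1},
    {"offset": [0,0.015,0.61],"yaw": 0,"grip": 1},
    {"offset": [0,0.015,0.61],"yaw": 0,"grip": 1},
  ],
)

```text
time_s: 10.0
eef_pos: [0.4908, -0.2897, 0.0149]
eef_rot: [0.976, 0.217, 0.001, 0.001]
force: [0.5, 0.1, -0.2]
opening: 0.0008
gripper_force: 0.0
```

>>> move_arm(
  moves=[
    {"offset": [0,0,0.01],"yaw": 0,"grip": 1},
    {"offset": [0,0,0.015],"yaw": 0,"grip": 1},
    {"offset": [0,0,0.02],"yaw": 0,"grip": 1},
    {"offset": [0,0,0.025],"yaw": 0,"grip": 1},
    {"offset": [0,0,0.03],"yaw": 0,"grip": 1},
    {"offset": [0,0,0.035],"yaw": 0,"grip": 1},
    {"offset": [0,0,0.04],"yaw": 0,"grip": 1},
    {"offset": [0,0,0.045],"yaw": 0,"grip": 1},
  ],
)

```text
time_s: 10.8
eef_pos: [0.49, -0.2897, 0.005]
eef_rot: [0.976, 0.217, -0.0, 0.0]
force: [-0.2, 1.0, 2.7]
opening: 0.0004
gripper_force: 1.5
```

>>> move_arm(
  moves=[
    {"offset": [0,0,0.005],"yaw": 0,"grip": 1},
    {"offset": [0,0,0.01],"yaw": 0,"grip": 1},
    {"offset": [0,0,0.015],"yaw": 0,"grip": 1},
    {"offset": [0,0,0.02],"yaw": 0,"grip": 1},
    {"offset": [0,0,0.025],"yaw": 0,"grip": 1},
  ],
)

```text
time_s: 11.3
eef_pos: [0.49, -0.2897, -0.0]
eef_rot: [0.976, 0.217, 0.0, 0.0]
force: [-0.6, 0.1, 2.7]
opening: 0.0001
gripper_force: 1.5
```

>>> move_arm(
  moves=[
    {"offset": [0,0,0.005],"yaw": 0,"grip": 1},
  ],
)

```text
time_s: 11.4
eef_pos: [0.49, -0.2896, -0.0011]
eef_rot: [0.976, 0.217, 0.0, 0.0]
force: [-1.5, 0.7, 2.9]
opening: 0.0007
gripper_force: 1.5
```

>>> move_arm(
  moves=[
    {"offset": [0,0,0.005],"yaw": 0,"grip": 1},
  ],
)

```text
time_s: 11.5
eef_pos: [0.49, -0.2897, -0.0021]
eef_rot: [0.976, 0.217, -0.0, 0.0]
force: [-1.0, 0.8, 3.2]
opening: 0.0006
gripper_force: 1.5
```

>>> move_arm(
  moves=[
    {"offset": [0,0,0.005],"yaw": 0,"grip": 1},
    {"offset": [0,0,0.005],"yaw": 0,"grip": 1},
  ],
)

```text
time_s: 11.7
eef_pos: [0.49, -0.2896, -0.0029]
eef_rot: [0.976, 0.217, 0.0, 0.0]
force: [-0.7, 0.5, 4.8]
opening: 0.0006
gripper_force: 2.2
```

>>> move_arm(
  moves=[
    {"offset": [0,0,0.002],"yaw": 0,"grip": 1},
    {"offset": [0,0,0.002],"yaw": 0,"grip": 1},
  ],
)

```text
time_s: 11.9
eef_pos: [0.49, -0.2897, -0.0029]
eef_rot: [0.976, 0.217, 0.0, 0.0]
force: [-2.1, 1.0, 7.0]
opening: 0.0006
gripper_force: 3.4
```

>>> move_arm(
  moves=[
    {"offset": [0,0,-0.05],"yaw": 0,"grip": 1},
    {"offset": [0,0,-0.2],"yaw": 0,"grip": 1},
    {"offset": [0,0,-0.4],"yaw": 0,"grip": 1},
    {"offset": [0,0,-0.6],"yaw": 0,"grip": 1},
    {"offset": [0,0,-0.7],"yaw": 0,"grip": 1},
    {"offset": [0,0,-0.7],"yaw": 0,"grip": 1},
    {"offset": [0,0,-0.7],"yaw": 0,"grip": 1},
  ],
)

```text
time_s: 12.6
eef_pos: [0.4897, -0.2894, 0.1361]
eef_rot: [0.976, 0.217, -0.0, -0.0]
force: [-0.3, -0.6, -0.4]
opening: 0.0004
gripper_force: 0.0
```

```bash
python3 - <<'E'
from h import *
from plant import manip
o=manip.get_obs();print(o['time_s'],o['eef_pos'],o['force'])
for n in('wrist','scene'):
    c=manip.read_camera(n);X=cloud(c)
    for nm,p in dict(round=(.503,.222),sq=(.468,.0385),obl=(.490,-.287)).items():
        near=np.hypot(X[...,0]-p[0],X[...,1]-p[1])<.04
        m=near&(X[...,2]>.033)&(X[...,2]<.055)
        if m.sum():print(n,nm,m.sum(),np.median(X[...,2][m]),np.median(X[m],0)[:2])
E
```

```text
12.6 [ 0.48972627 -0.28941555  0.13610327] [-0.34147793 -0.59944646 -0.35488117]
wrist obl 1310 0.03633829298968774 [ 0.48889599 -0.28782938]
scene round 67 0.03493172640687181 [0.50263226 0.22262451]
scene sq 80 0.04137453469032504 [0.4703398  0.04138813]
scene obl 37 0.03498961016646307 [ 0.48809853 -0.28813494]
```

Both caps are fully down, the square one is still up, and the timers haven't moved. I'm handing in.

```bash
python3 -c "
from plant import manip
print(manip.hand_in())"
```

```text
the job is handed in; nothing more can be done
None
```

I pressed the round tub's timer fully down, then the oblong tub's, left the square one up, withdrew and handed in at about 12.6 s; the final camera check showed all three timers still in place, but the hand-in returned no verdict.

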